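# Touch the pen tester to the clock's round battery contact

## Robot

A 6-joint arm with a two-finger parallel gripper is mounted at the origin on the work surface. World frame = base frame: x ahead of the robot, y to its left, z up, the work surface at z = 0. Lengths are in m, angles in rad, forces in N, time in s.
With the tool pointing down it reaches from about 0.3 to 0.775 m from the base axis. Payload 14.6 kg.
Tool frame: the origin (TCP) lies between the finger pads; the fingertips stand 14 mm ahead of it and the grasp point (between the pads) lies 5 mm behind it; z points along the fingers, y is the line along which they close (so a half turn about z gives the same grasp; the last joint's range is limited). The gripper opens to 94 mm and grips with 3 to 60 N. Pads are 16 mm wide; open, the fingers measure 119 mm over their backs; the gripper's body (75 mm by 177 mm) begins 78 mm behind the grasp point.
Start: joints at [-1.236, 0.3, 1.521, -0, 1.321, -0.067], TCP at [0.215, -0.506, 0.219] pointing down, gripper open.
Joint ranges: [-3.03, 3.03], [-0.79, 2.21], [0.23, 2.52], [-1.04, 4.18], [0, 3.07], [-2.55, 2.55]. Speed limits (rad/s): [2.22, 2.22, 2.57, 3.14, 3.14, 3.14].

## Interface

Orientations are given as [roll, pitch, yaw] about the fixed x, y, z axes, in that order (R = Rz(yaw) Ry(pitch) Rx(roll)).
In Python, from station import ctrl gives the robot as it stands. The module is installed in compiled form; this text tells all that it offers.
- The arm moves only by the tool move_arm, never from a script. Its argument "targets" is a list of rows, each a list of 7 numbers: the opening, from -1 (shut) to 1 (fully open), then the shift along the tool's x, y, z in units of 50 mm (1.0 is 50 mm), then the turn, a rotation vector about the tool's x, y, z in rad. A call has 1 to 12 rows; each row is the pose to reach, as a shift and turn from the pose commanded when the call began, along the tool's axes at that moment; what a row does not reach only later rows make up. A row lasts 1/10 s, in which the tool goes at most 50 mm and 8.59 degrees, less where a joint would pass 70% of its speed; a pose out of reach is approached as far as the arm can. A call with a gripper value outside its range is refused whole. The fingers move at their own pace and stop on an object; "grip_force" is the grip in N (left out, the last holds). Time passes only in rows, so rows that repeat a pose let the fingers close. It gives the time, the measured TCP pose, the force, the opening and the grip force at its end, in the units of the state.
- ctrl.get_obs(): the state, without advancing time (a new reading comes with each control period).
- ctrl.camera(name): name is "scene" or "top"; returns (picture, depth): 420x560x3 uint8, red, green, blue; 420x560 float32, m along the optical axis (not along the pixel's ray), 0 where there is no reading.
- ctrl.camera_params(name): a dict with "intrinsics" (3x3 intrinsics, pixels), "k1" (the pictures are not rectified: a ray, as slopes to the right and down, at radius r is drawn at 1 + k1 r^2 times it, then the intrinsics apply), "rvec" (rotation vector, rad) and "tvec" (3), from world to camera coordinates, as OpenCV has them. Camera axes: x right, y down, z forward; pixel columns grow to the right and rows downward; lengths in m; the calibration is good to about 2 mm. A picture is of the moment at which its call begins. camera_params takes no time and is no camera call.
- ctrl.hand_in(): hands the job in; it is judged then, once.
Trained networks look in the newest picture that a camera, given by its name, has taken for a name from the list of things; names that differ only in an ending like _2 or _b are one class to them, and where a whole thing is asked for, a point or a joint stands for the part that bears it (a point fixed in the world has none). Each returns a list of dicts, best first, with "score" (0 to 1); they miss things now and then, are a little off and sometimes report something else, mostly with a low value. They report only what shows in the picture. A call takes as long as a camera call. They do not tell look-alikes from the thing itself.
- ctrl.cut_out(camera, target): "region" (420x560 bool, what is visible of it) and "point" ([column, row] in pixels, amid what is visible of it).
- ctrl.tip_of(camera, target): "point" ([column, row] in pixels: a listed point, or the origin of a listed thing).
The state is a dict: "time_s": time; "qpos": joint angles; "joint_vel": joint speeds; "tau": joint torques, N m; "ee_pos": TCP position; "eef_rot": TCP orientation; "force": force on the tool from outside, world axes, zero at the start; "moment": the same for the moment, N m; "grip_width": finger opening in m; "grip_force": force on a finger pad.
Only numpy, scipy, OpenCV 4.12 (cv2) and the standard library are available. Lean on these libraries where they do the work, as an engineer would, in place of code of your own. Each camera call takes 0.05 s, during which the arm holds its last target. There are 200 camera calls.

## Task

The clock lies on its face with its clear cover down or partly raised: swing the cover up by its handle until it stands upright, and let go of it. Then take the pen tester from its stand and hold its tip on the middle of the round battery contact (not the square one), with the pen square to the contact's sloping face, pressing gently so that the sprung contact goes in about half way. Finish while still holding the tester there, with nothing else touching it; do not knock the other things on the bench or press the square contact.

Things in the scene. Friction and masses are not known exactly. Their poses are not given: they have to be found in the camera images.
- case: wooden clock case lying on its face, open side up: 150 mm (its x) by 200 mm (its y) by 64 mm tall, walls 8 mm, fixed to the bench. Origin: centre of its underside on the bench; x points from the handle side to the hinge side (roughly away from the robot), y along the hinge, z up. Inside are brass wheels (fixed) and two battery contacts.
- cover (a joint): the case's clear cover, a 4 mm panel in a thin aluminium frame, 150 by 196 mm, hinged along the case's far top edge. Angle in rad: 0 = shut (level), 1.57 = standing straight up, stop at 1.9. The hinge is stiff (about 0.4 N m): the cover stays where it is left. It starts shut or partly open.
- cover_grip (a point): centre of the cover's handle: an aluminium round bar, 16 mm thick, 30 mm long along the case's y, on a tongue 14 mm wide beyond the cover's free edge; the panel's edge is 36 mm from this point, the hinge line 186 mm. Fingers can pinch the bar's two ends; the bar can pivot between them as the cover swings up.
- cover_hinge (a point): middle of the cover's hinge line, 68 mm above the bench; the hinge axis is the case's y axis. The cover swings up and away from the robot.
- round_contact (a joint): how far the round battery contact is pushed in, in m: 0 = out, 0.010 = bottomed. It is sprung: 0.5 N to start, about 2.5 N half way (5 mm), 4.5 N at the bottom.
- round_face (a point): centre of the outer face of the round battery contact in the case: a steel disc, 22 mm diameter, out of a round black collar (30 mm). z axis = the face's outward normal, sloping 0.35 rad (20 deg) from vertical, its top leaning to the case's handle side (-x of the case); it is pushed in along -z and the point moves with it. About 50 mm above the bench. Left or right of the square one.
- square_contact (a joint): how far the square battery contact, next to the round one, is pushed in, in m: 0 = out. Same spring. Not to be pressed.
- square_face (a point): centre of the outer face of the square contact, a 22 mm steel square, same slope and height as the round one.
- tester: cordless pen tester, 150 mm long, about 0.08 kg, point down in its stand. Origin at the tip's end, z along the pen to its top. From the tip: a round rod, at most 10 mm thick, for 60 mm, then a square grey barrel 18 by 18 mm (sides along its x and y) from 60 to 150 mm. The barrel's shoulder rests on the stand's top; lift straight up over 60 mm to free it.
- tester_tip (a point): the tester's rounded metal tip (8 mm diameter): same point as the tester's origin.
- stand: square aluminium block, 70 by 70 mm, 65 mm tall, fixed, with a 13 mm hole down its middle that holds the tester. Origin: centre of its underside.
- loupe: a watchmaker's black eye loupe standing on the bench, 36 mm wide, 34 mm tall; a bystander. Origin at its underside (middle).
- bezel: a steel watch bezel ring lying flat, 44 mm across, 9 mm tall; a bystander. Origin at its underside (middle).
- screwdriver: a small screwdriver lying on the bench, 130 mm long; a bystander. Origin at its underside.
- parts_jar: a closed jar, 50 mm wide, 45 mm tall; a bystander. Origin at its underside (middle).
- watch: a steel wristwatch laid out flat, about 140 mm long, 10 mm tall; a bystander. Origin at its underside (middle).
- movement_holder: a dark steel disc, 50 mm wide, 18 mm tall; a bystander. Origin at its underside (middle).
Things that resemble listed ones, but are neither listed nor needed, are in the scene too. Leave any brown, pink or red look-alike of the stand alone.

How it is judged:
On the way, in this order (a step that is already met when the one before it is completed fails the run):
1. the cover stands upright (80 to 100 degrees) by itself, released (value of joint cover between 1.4 and 1.75 rad and contact force between the fingers and cover below 0.1 N), for 0.3 s.
2. the tester is drawn out of its stand in the gripper, tip clear of the stand's top (z of tester_tip in the frame of stand above 0.07 m and contact force between the fingers and tester above 2 N), for 0.2 s.
At the end, for the whole second after the job is handed in: Cover at 1.40 to 1.75 rad; tester gripped, still, tip within 8 mm of the round contact's centre, axis within 0.17 rad of its normal, pressing 0.8 to 5 N with the contact 1.5 to 8.8 mm in; tester touches no case, cover or stand; robot touches no case or cover (value of joint cover between 1.4 and 1.75 rad and contact force between tester and round_contact between 0.8 and 5 N and value of joint round_contact between 0.0015 and 0.0088 m and distance between tester_tip and round_face below 0.008 m and angle between the z axis of tester and the z axis of round_face, either way round below 0.17 rad and contact force between the fingers and tester above 2 N and contact force between each of tester, the arm, the fingers and case below 0.1 N and contact force between tester and stand below 0.1 N and linear speed of tester below 0.02 m/s and height (world z) of tester_tip above 0.03 m); the arm keeps its last pose, push and grip.
It fails at once if the tester is pressed on the round contact with more than 12 N (contact force between tester and round_contact above 12 N).
It fails at once if the square contact is pressed in by more than 2 mm (value of joint square_contact above 0.002 m).
It fails at once if a bystander is moved by more than 30 mm (distance of any of loupe, bezel, screwdriver, parts_jar, watch, movement_holder from where it was at the start of the episode above 0.03 m).
It also fails if it takes over 58 s, if anything falls off the work surface, if the arm or the gripper's body presses on something with over 40 N, if the wrist force passes 120 N, or if a joint passes its speed limit or range.

## Working session

There is one attempt and no reset: what is moved stays moved. The work goes in short steps, Python scripts to look and compute and a tool call to move; the robot and the scene stay as the last step left them, time stands still between calls to the robot, and variables do not carry over. Pictures are saved under pics/ and viewed, at most 10 in all, crops included, and the job is handed in when it is done.

Besides the shell and the picture viewer there is one more tool, called after "Request:" as name(argument=value, ...), one argument or row to a line, values as JSON. move_arm: Moves the arm, as the interface text tells. Its arguments: {"type":"object","properties":{"targets":{"type":"array"},"grip_force":{"type":"number"}},"required":["targets"]}

```bash
mkdir -p pics; cat > h.py <<'E'
import numpy as np, cv2
from scipy.spatial.transform import Rotation as R
from station import ctrl
def cam(n):
    p=ctrl.camera_params(n); return np.array(p["intrinsics"]),p["k1"],R.from_rotvec(np.ravel(p["rvec"])).as_matrix(),np.ravel(p["tvec"])
def ray(n,uv):
    K,k1,Rm,t=cam(n)
    d=cv2.undistortPoints(np.array([[uv]],float),K,np.array([k1,0,0,0.]))[0,0]
    return -Rm.T@t, Rm.T@np.array([d[0],d[1],1.])
def at_z(n,uv,z):
    o,d=ray(n,uv); return o+d*(z-o[2])/d[2]
def at_d(n,uv,dep):
    o,d=ray(n,uv); u,v=np.round(uv).astype(int); return o+d*dep[v,u]
def tri(a,b):
    (o1,d1),(o2,d2)=ray(*a),ray(*b)
    A=np.stack([d1,-d2],1); s=np.linalg.lstsq(A,o2-o1,rcond=None)[0]
    p,q=o1+d1*s[0],o2+d2*s[1]; return (p+q)/2,np.linalg.norm(p-q)
def proj(n,P):
    K,k1,Rm,t=cam(n); return cv2.projectPoints(np.array(P,float).reshape(-1,3),Rm,t,K,np.array([k1,0,0,0.]))[0].reshape(-1,2)
E
cat > a.py <<'E'
from h import *
np.set_printoptions(precision=3,suppress=True)
print(ctrl.get_obs())
for n in("scene","top"):
    im,d=ctrl.camera(n); np.save(f"pics/{n}_d.npy",d); cv2.imwrite(f"pics/{n}0.png",im[:,:,::-1]); print(n,cam(n))
    for t in("cover_grip","cover_hinge","round_face","square_face","tester_tip","tester","stand","case"):
        for r in ctrl.tip_of(n,t)[:4]:
            uv=r["point"]; u,v=np.clip(np.round(uv).astype(int),0,[559,419]); print(t,round(r["score"],2),np.array(uv),at_d(n,(u,v),d))
E
python3 a.py
```

```text
{'time_s': 0.0, 'qpos': array([-1.236,  0.3  ,  1.522,  0.   ,  1.321, -0.067]), 'joint_vel': array([-0.002, -0.002, -0.   , -0.001, -0.   , -0.   ]), 'tau': array([ -0.   , -53.181, -35.274,   0.071,   0.024,  -0.   ]), 'ee_pos': array([ 0.215, -0.506,  0.219]), 'eef_rot': array([-3.14 , -0.   ,  0.402]), 'force': array([-0.122, -0.203,  0.179]), 'moment': array([0.031, 0.015, 0.001]), 'grip_force': 0.0, 'grip_width': 0.09376970147548042}
scene (array([[421.814,   0.   , 281.556],
       [  0.   , 421.814, 207.936],
       [  0.   ,   0.   ,   1.   ]]), 0.004851210203502621, array([[ 0.722,  0.692,  0.015],
       [ 0.415, -0.415, -0.809],
       [-0.554,  0.59 , -0.587]]), array([-0.37 , -0.164,  1.409]))
cover_grip 0.7 [308.8 158.5] [0.5   0.115 0.157]
cover_hinge 0.84 [359. 205.] [0.655 0.139 0.072]
round_face 0.63 [315.8 204.6] [0.562 0.08  0.054]
square_face 0.22 [329.9 216.2] [0.587 0.112 0.015]
stand 0.88 [132.  284.1] [ 0.451 -0.399  0.032]
stand 0.85 [192.5 276.8] [ 0.526 -0.297  0.033]
stand 0.69 [307.3 261.5] [ 0.683 -0.095  0.046]
stand 0.63 [125.2 227.5] [ 0.262 -0.309  0.028]
case 0.76 [332.4 217.3] [0.593 0.114 0.013]
top (array([[459.315,   0.   , 289.451],
       [  0.   , 459.315, 205.122],
       [  0.   ,   0.   ,   1.   ]]), -0.01103947140305125, array([[ 0.019, -1.   , -0.005],
       [-0.98 , -0.018, -0.2  ],
       [ 0.2  ,  0.009, -0.98 ]]), array([-0.028,  0.521,  1.229]))
cover_grip 0.66 [235.6 208.8] [0.487 0.117 0.16 ]
cover_hinge 0.61 [231.  157.7] [0.649 0.148 0.073]
cover_hinge 0.48 [236.4 204.4] [0.499 0.117 0.165]
tester_tip 0.63 [380.1 221.4] [ 0.479 -0.267  0.066]
stand 0.89 [381.8 310.9] [ 0.238 -0.268  0.061]
stand 0.71 [414.6 245.6] [ 0.412 -0.36   0.068]
stand 0.65 [378.3 222.3] [ 0.476 -0.261  0.067]
stand 0.61 [307.  164.4] [ 0.639 -0.065  0.063]
case 0.31 [336.2 210.1] [ 0.514 -0.149  0.033]
```

View pics/scene0.png

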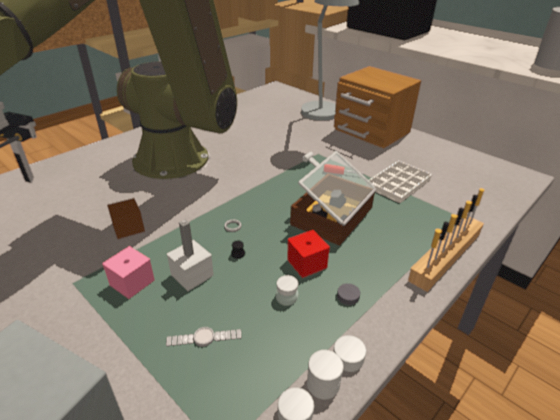

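View pics/top0.png

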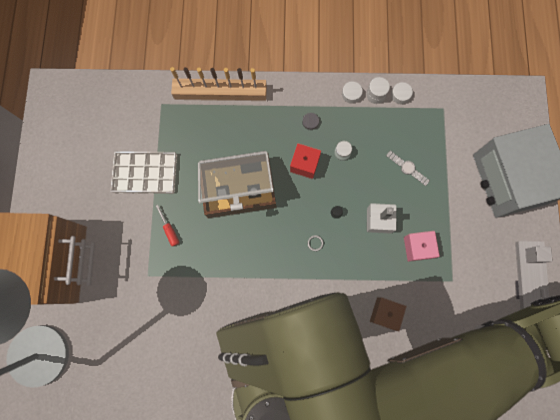

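The scene picture shows the real aluminium stand with the grey pen at (188,262); top (382,217). The look-alikes are pink (129,272), red (308,254) and brown (126,218). The case's cover is partly open, with its handle near (310,158) in scene and (237,207) in top.

```bash
cat > b.py <<'E'
from h import *
np.set_printoptions(precision=3,suppress=True)
a=cv2.imread("pics/scene0.png");b=cv2.imread("pics/top0.png")
c=np.hstack([cv2.resize(a[140:240,280:380],(400,400),interpolation=2),cv2.resize(b[140:230,190:280],(400,400),interpolation=2)])
d=np.hstack([cv2.resize(a[210:260+30,160:240],(200,200),interpolation=2),cv2.resize(b[190:240,360:410],(200,200),interpolation=2)])
e=np.zeros((600,800,3),np.uint8);e[:400]=c;e[400:,:400]=d;cv2.imwrite("pics/crop1.png",e)
for n in("scene","top"):
    im,dd=ctrl.camera(n)
    for t in("tester","stand","cover","case","round_contact","square_contact","cover_grip"):
        for r in ctrl.cut_out(n,t)[:4]:
            m=r["region"]&(dd>0); v,u=np.nonzero(m)
            P=np.array([at_d(n,(x,y),dd) for x,y in zip(u,v)][::max(1,len(u)//400)])
            print(n,t,round(r["score"],2),r["point"],len(u),P.min(0),P.max(0),np.median(P,0))
            np.save(f"pics/{n}_{t}_{int(r['point'][0])}.npy",P)
    # height map points near stand and case
    v,u=np.mgrid[0:420,0:560]; K,k1,Rm,tt=cam(n)
    un=cv2.undistortPoints(np.stack([u,v],-1).reshape(-1,1,2).astype(float),K,np.array([k1,0,0,0.])).reshape(420,560,2)
    Pc=np.dstack([un,np.ones((420,560))])*dd[...,None]; W=(Pc-tt)@Rm; np.save(f"pics/{n}_W.npy",W)
    s=(np.abs(W[...,0]-.48)<.06)&(np.abs(W[...,1]+.28)<.06)
    for lo,hi in((.06,.07),(.09,.14),(.145,.165)):
        q=W[s&(W[...,2]>lo)&(W[...,2]<hi)]
        if len(q)>4: print(n,lo,len(q),q.mean(0),cv2.minAreaRect(q[:,:2].astype(np.float32)*1000))
E
python3 b.py
```

```text
scene tester 0.83 [186.8, 236.8] 347 [ 0.483 -0.286  0.07 ] [ 0.503 -0.267  0.159] [ 0.498 -0.28   0.121]Traceback (most recent call last):
  File "b.py", line 12, in <module>
    P=np.array([at_d(n,(x,y),dd) for x,y in zip(u,v)][::max(1,len(u)//400)])
                ~~~~^^^^^^^^^^^^
  File "h.py", line 13, in at_d
    o,d=ray(n,uv); u,v=np.round(uv).astype(int); return o+d*dep[v,u]
        ~~~^^^^^^
  File "h.py", line 7, in ray
    K,k1,Rm,t=cam(n)
              ~~~^^^
  File "h.py", line 5, in cam
    p=ctrl.camera_params(n); return np.array(p["intrinsics"]),p["k1"],R.from_rotvec(np.ravel(p["rvec"])).as_matrix(),np.ravel(p["tvec"])
ValueError: time passes only in moves, steps and waits
```

View pics/crop1.png

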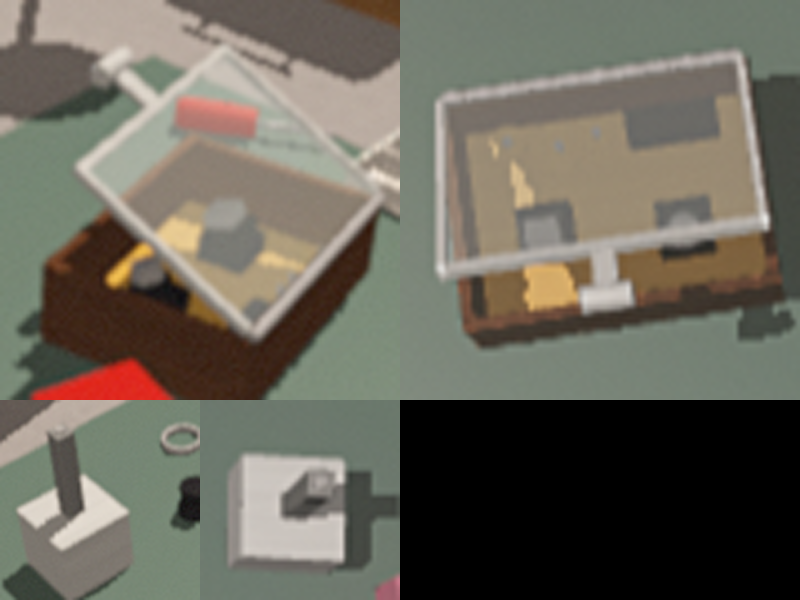

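The crop shows the handle at crop (607,295) in top, which is pixel (237,206), and (112,66) in scene, which is pixel (308,157). The disc-like contact is on the right in top (≈(344,191)/(254,191) px) and the square one on the left (≈(222,190)). The silver stand with the grey pen is confirmed. Next I measure.

```bash
sed -i 's/^def cam(n)/import functools\n@functools.cache\ndef cam(n)/' h.py
cat >> h.py <<'E'
def world(n,dd):
    v,u=np.mgrid[0:420,0:560]; K,k1,Rm,tt=cam(n)
    un=cv2.undistortPoints(np.stack([u,v],-1).reshape(-1,1,2).astype(float),K,np.array([k1,0,0,0.])).reshape(420,560,2)
    return (np.dstack([un,np.ones((420,560))])*dd[...,None]-tt)@Rm
E
cat > b.py <<'E'
from h import *
np.set_printoptions(precision=3,suppress=True)
for n in("scene","top"):
    im,dd=ctrl.camera(n); W=world(n,dd)
    for t in("tester","cover","case","round_contact","square_contact","cover_grip"):
        for r in ctrl.cut_out(n,t)[:3]:
            m=r["region"]&(dd>0); P=W[m]
            print(n,t,round(r["score"],2),r["point"],len(P),P.min(0),P.max(0),np.median(P,0))
    for lo,hi in((.06,.07),(.09,.14),(.145,.165)):
        s=(np.abs(W[...,0]-.48)<.06)&(np.abs(W[...,1]+.28)<.06)
        q=W[s&(W[...,2]>lo)&(W[...,2]<hi)]
        if len(q)>4: print(n,lo,len(q),q.mean(0),cv2.minAreaRect(q[:,:2].astype(np.float32)*1000))
    # cover plane & case rim
    s=(np.abs(W[...,0]-.57)<.15)&(np.abs(W[...,1]-.12)<.16)
    q=W[s&(W[...,2]>.056)&(W[...,2]<.07)]; print("rim",len(q),cv2.minAreaRect(q[:,:2].astype(np.float32)*1000))
    q=W[s&(W[...,2]>.004)&(W[...,2]<.07)]; print("case",len(q),cv2.minAreaRect(q[:,:2].astype(np.float32)*1000))
    q=W[s&(W[...,2]>.085)]; print("cov",len(q),q.min(0),q.max(0))
    if len(q)>20:
        c=q.mean(0);u,sv,vt=np.linalg.svd(q-c);print(c,sv,vt)
print("grip",tri(("scene",(308.3,157)),("top",(237,206.5))))
print("round",tri(("scene",(316.5,207)),("top",(253.7,191))))
print("square",tri(("scene",(336,194)),("top",(222,190.5))))
print("pen top",tri(("scene",(184.5,223)),("top",(390,210.5))))
E
python3 b.py
```

```text
scene tester 0.57 [185.2, 239.5] 376 [ 0.373 -0.286  0.002] [ 0.502 -0.222  0.16 ] [ 0.498 -0.28   0.116]
scene cover 0.93 [332.8, 185.2] 2840 [ 0.297  0.025 -0.001] [0.664 0.398 0.17 ] [0.587 0.121 0.11 ]
scene cover 0.34 [315.8, 208.0] 52 [0.549 0.069 0.041] [0.571 0.093 0.056] [0.564 0.079 0.05 ]
scene case 0.67 [184.9, 236.4] 448 [ 0.298 -0.286 -0.001] [ 0.502 -0.159  0.16 ] [ 0.498 -0.278  0.111]
scene case 0.63 [331.3, 198.8] 5015 [ 0.332  0.018 -0.001] [0.674 0.422 0.17 ] [0.596 0.097 0.084]
scene round_contact 0.52 [315.5, 207.1] 55 [0.515 0.036 0.011] [0.604 0.138 0.104] [0.564 0.08  0.05 ]
scene round_contact 0.34 [335.1, 200.6] 5041 [ 0.297 -0.026 -0.001] [0.674 0.368 0.17 ] [0.595 0.097 0.083]
scene cover_grip 0.78 [336.7, 185.7] 2844 [0.332 0.025 0.004] [0.666 0.317 0.17 ] [0.588 0.12  0.11 ]
scene 0.06 639 [ 0.498 -0.281  0.066] ((490.97552490234375, -275.7960205078125), (71.70320892333984, 73.48033905029297), 87.4645767211914)
scene 0.09 198 [ 0.497 -0.279  0.115] ((495.82464599609375, -280.1714782714844), (23.228940963745117, 14.947571754455566), 46.59952163696289)
sc
[... 1531 characters left out ...]
562), 87.74632263183594)
rim 492 ((589.9823608398438, 88.74227142333984), (159.5575714111328, 293.044677734375), 11.652093887329102)
case 2161 ((570.0109252929688, 119.89298248291016), (299.7958679199219, 319.7695617675781), 0.032698310911655426)
cov 2537 [0.484 0.027 0.085] [0.647 0.236 0.172]
[0.569 0.131 0.118] [2.802 1.987 0.101] [[-0.149  0.989 -0.012]
 [-0.863 -0.124  0.489]
 [-0.482 -0.084 -0.872]]
grip (array([0.495, 0.116, 0.158]), np.float64(0.0023811484206187282))
round (array([0.561, 0.084, 0.046]), np.float64(0.0007034440679463057))
square (array([0.56 , 0.172, 0.045]), np.float64(0.004089511653432175))
pen top (array([ 0.492, -0.276,  0.153]), np.float64(0.0012057216421044428))
```

```bash
cat >> h.py <<'E'
def rows(*T):
    """targets (x,y,z,roll,pitch,yaw) of TCP -> shift/turn rows from present pose"""
    o=ctrl.get_obs(); p=np.array(o["ee_pos"]); A=R.from_euler("xyz",o["eef_rot"])
    print("t",round(o["time_s"],2),"tcp",np.round(p,4),np.round(o["eef_rot"],3),"F",np.round(o["force"],2),"w",round(o["grip_width"],4),"gf",round(o["grip_force"],1))
    for t in T:
        B=R.from_euler("xyz",t[3:]); print(np.round(A.inv().apply(np.array(t[:3])-p)/.05,3),np.round((A.inv()*B).as_rotvec(),4))
E
python3 -c "
from h import *
rows((.496,.116,.24,np.pi,0,.166))"
```

```text
t 1.7 tcp [ 0.2151 -0.5062  0.2194] [-3.142 -0.     0.402] F [ 0.41 -0.11  0.28] w 0.0942 gf 0.0
[10.037 -9.255 -0.411] [-0.     -0.      0.2358]
```

Request:
move_arm(
  targets=[
    [1,10.04,-9.26,-0.41,0,0,0.236],
    [1,10.04,-9.26,-0.41,0,0,0.236],
    [1,10.04,-9.26,-0.41,0,0,0.236],
    [1,10.04,-9.26,-0.41,0,0,0.236],
    [1,10.04,-9.26,-0.41,0,0,0.236],
    [1,10.04,-9.26,-0.41,0,0,0.236],
    [1,10.04,-9.26,-0.41,0,0,0.236],
    [1,10.04,-9.26,-0.41,0,0,0.236],
    [1,10.04,-9.26,-0.41,0,0,0.236],
    [1,10.04,-9.26,-0.41,0,0,0.236],
    [1,10.04,-9.26,-0.41,0,0,0.236],
    [1,10.04,-9.26,-0.41,0,0,0.236],
  ],
)

```text
time_s: 2.9
ee_pos: [0.4623, 0.0426, 0.2378]
eef_rot: [3.141, -0.001, 0.166]
force: [1.2, -0.8, -0.3]
grip_width: 0.0938
grip_force: 0.0
```

Request:
move_arm(
  targets=[
    [1,0,0,0,0,0,0],
  ],
)

```text
time_s: 3.0
ee_pos: [0.4629, 0.0448, 0.2374]
eef_rot: [-3.141, -0.0, 0.171]
force: [-0.5, -0.1, 0.8]
grip_width: 0.094
grip_force: 0.0
```

```bash
python3 -c "
from h import *
rows((.496,.116,.24,np.pi,0,.166))
im,d=ctrl.camera('scene'); cv2.imwrite('pics/s1.png',cv2.resize(im[90:240,230:430,::-1],(800,600)))
"
```

```text
t 3.0 tcp [0.4629 0.0448 0.2374] [-3.141 -0.     0.171] F [-0.5  -0.06  0.78] w 0.094 gf 0.0
[ 0.895 -1.291 -0.051] [-0.0006 -0.0004  0.0051]
```

View pics/s1.png

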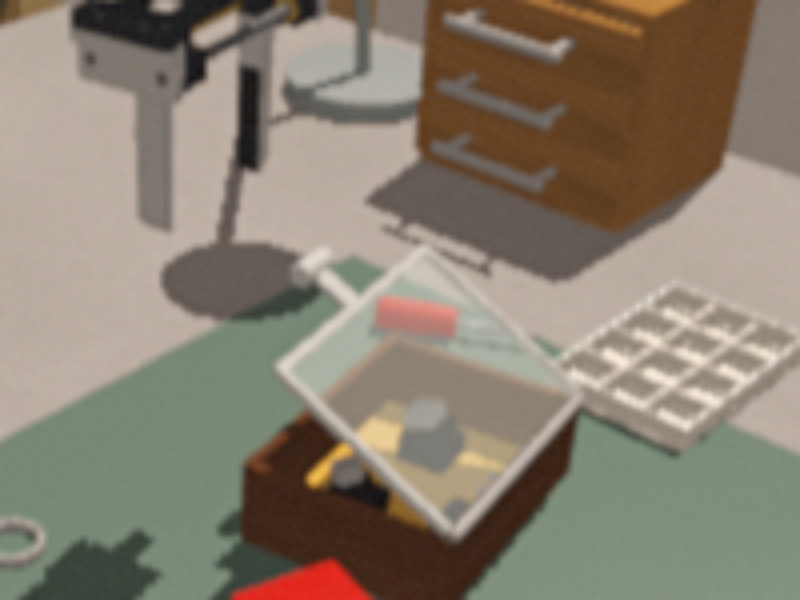

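The picture shows the gripper short of the handle (bar at crop (312,268)); path is clear.

Request:
move_arm(
  targets=[
    [1,0.9,-1.29,-0.05,0,0,0.005],
    [1,0.9,-1.29,-0.05,0,0,0.005],
    [1,0.9,-1.29,-0.05,0,0,0.005],
    [1,0.9,-1.29,0.8,0,0,0.005],
    [1,0.9,-1.29,1.6,0,0,0.005],
    [1,0.9,-1.29,1.69,0,0,0.005],
    [1,0.9,-1.29,1.69,0,0,0.005],
    [1,0.9,-1.29,1.69,0,0,0.005],
  ],
)

```text
time_s: 3.85
ee_pos: [0.4964, 0.111, 0.1551]
eef_rot: [3.142, -0.003, 0.16]
force: [0.6, -0.6, -0.0]
grip_width: 0.0941
grip_force: 0.0
```

```bash
python3 -c "
from h import *
rows((.496,.116,.153,np.pi,0,.166))
im,d=ctrl.camera('scene'); im2,_=ctrl.camera('top')
cv2.imwrite('pics/s2.png',np.hstack([cv2.resize(im[110:210,260:360,::-1],(400,400)),cv2.resize(im2[140:240,190:290,::-1],(400,400))]))
"
```

```text
t 3.85 tcp [0.4964 0.111  0.1551] [ 3.142e+00 -3.000e-03  1.600e-01] F [ 0.61 -0.65 -0.  ] w 0.0941 gf 0.0
[ 0.008 -0.101  0.042] [ 0.0001 -0.0028 -0.006 ]
```

View pics/s2.png

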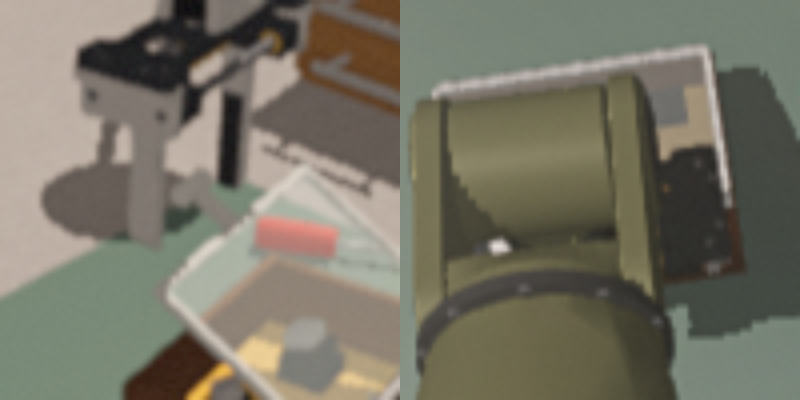

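The handle (left crop, (195,185)) lies between the fingers. Correct 5 mm sideways and close.

Request:
move_arm(
  targets=[
    [1,0,-0.1,0.04,0,0,-0.006],
    [-1,0,-0.1,0.04,0,0,-0.006],
    [-1,0,-0.1,0.04,0,0,-0.006],
    [-1,0,-0.1,0.04,0,0,-0.006],
    [-1,0,-0.1,0.04,0,0,-0.006],
    [-1,0,-0.1,0.04,0,0,-0.006],
    [-1,0,-0.1,0.04,0,0,-0.006],
    [-1,0,-0.1,0.04,0,0,-0.006],
  ],
  grip_force=25,
)

```text
time_s: 4.75
ee_pos: [0.4948, 0.1164, 0.1509]
eef_rot: [-3.142, 0.0, 0.167]
force: [-0.5, -0.1, 0.4]
grip_width: 0.0417
grip_force: 0.0
```

```bash
python3 -c "
from h import *
o=ctrl.get_obs(); p=np.array(o['ee_pos'])+[0,0,.005]
y=.166; ex=np.array([np.cos(y),np.sin(y),0])
a0=np.arcsin((p[2]-.068)/.186); H=p+ex*.186*np.cos(a0); H[2]=.068; print(a0,H)
rows(*[tuple(H-ex*.186*np.cos(a)+np.array([0,0,.186*np.sin(a)-.005]))+(np.pi,0,y) for a in np.linspace(a0,1.58,13)[1:]])
"
```

```text
0.4924873674541188 [0.65639457 0.14347964 0.068     ]
t 4.75 tcp [0.4948 0.1164 0.1509] [-3.142  0.     0.167] F [-0.54 -0.11  0.43] w 0.0417 gf 0.0
[ 0.173  0.    -0.289] [-0.      0.      0.0007]
[ 0.371  0.    -0.562] [-0.      0.      0.0007]
[ 0.593  0.    -0.816] [-0.      0.      0.0007]
[ 8.370e-01  1.000e-03 -1.048e+00] [-0.      0.      0.0007]
[ 1.101e+00  1.000e-03 -1.258e+00] [-0.      0.      0.0007]
[ 1.383e+00  1.000e-03 -1.442e+00] [-0.      0.      0.0007]
[ 1.680e+00  1.000e-03 -1.601e+00] [-0.      0.      0.0007]
[ 1.991e+00  1.000e-03 -1.731e+00] [-0.      0.      0.0007]
[ 2.312e+00  2.000e-03 -1.834e+00] [-0.      0.      0.0007]
[ 2.641e+00  2.000e-03 -1.906e+00] [-0.      0.      0.0007]
[ 2.975e+00  2.000e-03 -1.949e+00] [-0.      0.      0.0007]
[ 3.312e+00  2.000e-03 -1.961e+00] [-0.      0.      0.0007]
```

Fingers are still closing; allow a few more rows.

Request:
move_arm(
  targets=[
    [-1,0,0,0,0,0,0],
    [-1,0,0,0,0,0,0],
    [-1,0,0,0,0,0,0],
    [-1,0,0,0,0,0,0],
    [-1,0,0,0,0,0,0],
  ],
)

```text
time_s: 5.25
ee_pos: [0.4947, 0.1167, 0.1509]
eef_rot: [-3.141, -0.0, 0.167]
force: [-2.0, 4.2, -0.1]
grip_width: 0.0296
grip_force: 25.0
```

Request:
move_arm(
  targets=[
    [-1,0.17,0,-0.29,0,0,0],
    [-1,0.37,0,-0.56,0,0,0],
    [-1,0.59,0,-0.82,0,0,0],
    [-1,0.84,0,-1.05,0,0,0],
    [-1,1.1,0,-1.26,0,0,0],
    [-1,1.38,0,-1.44,0,0,0],
    [-1,1.68,0,-1.6,0,0,0],
    [-1,1.99,0,-1.73,0,0,0],
    [-1,2.31,0,-1.83,0,0,0],
    [-1,2.64,0,-1.91,0,0,0],
    [-1,2.97,0,-1.95,0,0,0],
    [-1,3.31,0,-1.96,0,0,0],
  ],
)

```text
time_s: 6.45
ee_pos: [0.6577, 0.1452, 0.2482]
eef_rot: [-3.14, 0.003, 0.168]
force: [-5.9, 9.8, -3.4]
grip_width: 0.0296
grip_force: 25.0
```

Request:
move_arm(
  targets=[
    [-1,0,0,0,0,0,0],
    [-1,0,0,0,0,0,0],
  ],
)

```text
time_s: 6.65
ee_pos: [0.658, 0.1452, 0.2483]
eef_rot: [-3.14, 0.001, 0.168]
force: [-0.1, 8.8, -1.9]
grip_width: 0.03
grip_force: 25.0
```

```bash
cat > cov.py <<'E'
from h import *
np.set_printoptions(precision=3,suppress=True)
rows((.663,.145,.249,np.pi,0,.166))
im,dd=ctrl.camera('scene'); W=world('scene',dd); cv2.imwrite('pics/s3.png',im[:,:,::-1])
for r in ctrl.cut_out('scene','cover')[:1]:
    m=cv2.erode(r['region'].astype(np.uint8),np.ones((3,3)))>0
    q=W[m&(dd>0)&(W[...,2]>.08)&(W[...,2]<.215)&(np.abs(W[...,0]-.65)<.06)]
    c=np.median(q,0);vt=np.linalg.svd(q-c,full_matrices=False)[2]; print(len(q),c,vt[2], "angle",np.arccos(abs(vt[2][2])))
E
python3 cov.py
```

```text
t 6.65 tcp [0.658 0.145 0.248] [-3.14   0.001  0.168] F [-0.09  8.79 -1.94] w 0.03 gf 25.0
[ 0.098  0.021 -0.015] [-0.002  0.001  0.002]
1351 [0.657 0.13  0.151] [0.985 0.172 0.001] angle 1.569571608745799
```

The cover is at 1.57. Release and lift away.

Request:
move_arm(
  targets=[
    [1,0,0,0,0,0,0],
    [1,0,0,0,0,0,0],
    [1,0,0,0,0,0,0],
    [1,0,0,0,0,0,0],
    [1,0,0,0,0,0,0],
    [1,0,0,0,0,0,0],
    [1,0,0,-0.5,0,0,0],
    [1,0,0,-1.0,0,0,0],
    [1,-0.5,0,-1.2,0,0,0],
    [1,-1.2,0,-1.2,0,0,0],
    [1,-2,0,-1.2,0,0,0],
    [1,-2.5,0,-1.2,0,0,0],
  ],
)

```text
time_s: 7.95
ee_pos: [0.5327, 0.1228, 0.3093]
eef_rot: [3.142, -0.001, 0.167]
force: [0.7, 0.1, 0.3]
grip_width: 0.094
grip_force: 0.0
```

```bash
python3 cov.py; python3 -c "
from h import *
rows((.491,-.275,.25,np.pi,0,-.04))"
```

```text
t 7.95 tcp [0.533 0.123 0.309] [ 3.142 -0.001  0.167] F [0.74 0.08 0.25] w 0.094 gf 0.0
[ 2.644 -0.004  1.207] [ 0.    -0.001  0.001]
1283 [0.657 0.13  0.151] [0.985 0.174 0.003] angle 1.5679629451498664
t 8.05 tcp [0.5329 0.1229 0.3103] [ 3.142e+00 -2.000e-03  1.670e-01] F [-0.04  0.55  0.27] w 0.094 gf 0.0
[-2.151  7.708  1.202] [-1.000e-04 -1.700e-03  2.069e-01]
```

View pics/s3.png

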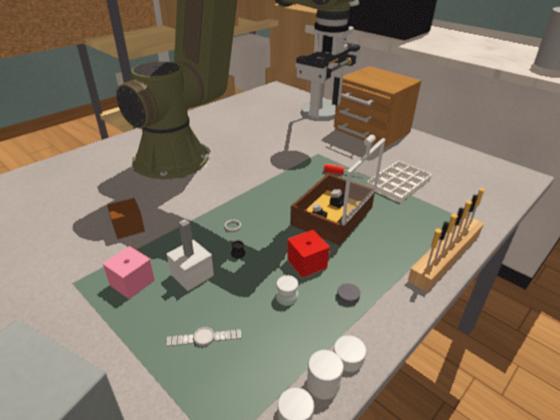

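The cover stands upright (scene (365,180)), and the arm is clear. Go above the tester, then re-measure contacts with the case uncovered.

Request:
move_arm(
  targets=[
    [1,-2.15,7.71,1.2,0,0,0.207],
    [1,-2.15,7.71,1.2,0,0,0.207],
    [1,-2.15,7.71,1.2,0,0,0.207],
    [1,-2.15,7.71,1.2,0,0,0.207],
    [1,-2.15,7.71,1.2,0,0,0.207],
    [1,-2.15,7.71,1.2,0,0,0.207],
    [1,-2.15,7.71,1.2,0,0,0.207],
    [1,-2.15,7.71,1.2,0,0,0.207],
    [1,-2.15,7.71,1.2,0,0,0.207],
    [1,-2.15,7.71,1.2,0,0,0.207],
    [1,-2.15,7.71,1.2,0,0,0.207],
    [1,-2.15,7.71,1.2,0,0,0.207],
  ],
)

```text
time_s: 9.25
ee_pos: [0.4933, -0.2737, 0.2494]
eef_rot: [3.141, -0.001, -0.039]
force: [0.6, 0.5, 0.8]
grip_width: 0.0939
grip_force: 0.0
```

```bash
cat > c.py <<'E'
from h import *
np.set_printoptions(precision=3,suppress=True)
rows((.491,-.275,.11,np.pi,0,-.04))
ims=[]
for n,sl in(("scene",np.s_[165:240,285:385]),("top",np.s_[140:215,190:290])):
    im,dd=ctrl.camera(n); W=world(n,dd); np.save(f'pics/{n}_W.npy',W); ims.append(cv2.resize(im[sl][:,:,::-1],(400,300),interpolation=2))
    for t in("round_face","square_face","tester_tip"):
        for r in ctrl.tip_of(n,t)[:2]: u,v=np.round(r["point"]).astype(int); print(n,t,round(r["score"],2),r["point"],W[v,u])
    for t in("round_contact","square_contact"):
        for r in ctrl.cut_out(n,t)[:2]:
            m=r["region"]&(dd>0); P=W[m]; print(n,t,round(r["score"],2),r["point"],len(P),P.min(0),P.max(0),np.median(P,0))
    # grey bright-ish disc points near round contact
    g=im.astype(int); s=(np.linalg.norm(W[...,:2]-[.561,.084],axis=2)<.03)&(W[...,2]>.035)&(W[...,2]<.07)&(np.ptp(g,axis=2)<25)&(g.mean(2)>75)
    P=W[s]; print(n,"disc",len(P), P.mean(0) if len(P) else '')
    if len(P)>8: print(np.linalg.svd(P-P.mean(0),full_matrices=False)[2][2],P.min(0),P.max(0))
cv2.imwrite('pics/c.png',np.hstack(ims))
E
python3 c.py
```

```text
t 9.25 tcp [ 0.493 -0.274  0.249] [ 3.141 -0.001 -0.039] F [0.55 0.54 0.82] w 0.0939 gf 0.0
[-0.047  0.027  2.787] [ 0.    -0.001  0.001]
scene round_face 0.51 [286.6, 291.5] [ 0.707 -0.187  0.039]
scene square_face 0.46 [336.0, 193.2] [0.562 0.165 0.052]
scene tester_tip 0.72 [331.8, 192.4] [0.549 0.165 0.049]
scene tester_tip 0.63 [314.6, 202.7] [0.52  0.129 0.015]
scene round_contact 0.46 [316.5, 207.8] 38 [0.555 0.072 0.042] [0.572 0.09  0.057] [0.564 0.078 0.051]
scene square_contact 0.56 [337.7, 192.6] 58 [0.545 0.16  0.039] [0.568 0.181 0.056] [0.559 0.166 0.05 ]
scene disc 39 [0.566 0.078 0.048]
[ 0.779 -0.609  0.148] [0.556 0.072 0.039] [0.572 0.088 0.055]
top round_face 0.55 [251.5, 190.7] [0.56  0.088 0.051]
top square_face 0.55 [221.5, 190.7] [0.559 0.173 0.051]
top square_contact 0.39 [219.7, 192.2] 63 [0.542 0.162 0.039] [0.566 0.184 0.058] [0.553 0.173 0.049]
top square_contact 0.25 [226.6, 146.9] 1599 [ 0.631  0.048 -0.003] [0.747 0.243 0.265] [0.651 0.145 0.165]
top disc 63 [0.561 0.085 0.047]
[-0.491 -0.12  -0.863] [0.55  0.074 0.036] [0.576 0.098 0.056]
```

View pics/c.png

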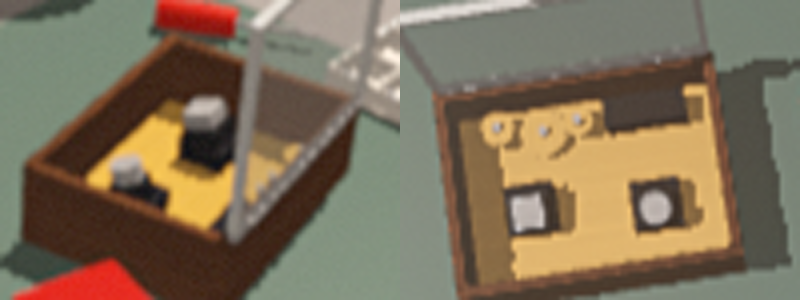

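The right-hand contact in top (253.7,191.5) is clearly a disc, the left one (222,192) a square; so round = the −y one, at about (0.561, 0.085, 0.050). Now take the tester.

Request:
move_arm(
  targets=[
    [1,-0.05,0.03,0.9,0,0,0],
    [1,-0.05,0.03,1.8,0,0,0],
    [1,-0.05,0.03,2.5,0,0,0],
    [1,-0.05,0.03,2.8,0,0,0],
    [1,-0.05,0.03,2.8,0,0,0],
    [-1,-0.05,0.03,2.8,0,0,0],
    [-1,-0.05,0.03,2.8,0,0,0],
    [-1,-0.05,0.03,2.8,0,0,0],
    [-1,-0.05,0.03,2.8,0,0,0],
    [-1,-0.05,0.03,2.8,0,0,0],
    [-1,-0.05,0.03,2.8,0,0,0],
    [-1,-0.05,0.03,2.8,0,0,0],
  ],
  grip_force=25,
)

```text
time_s: 11.05
ee_pos: [0.4901, -0.2763, 0.109]
eef_rot: [3.142, -0.0, -0.04]
force: [0.4, 0.3, -0.0]
grip_width: 0.0417
grip_force: 0.0
```

Request:
move_arm(
  targets=[
    [-1,0,0,0,0,0,0],
    [-1,0,0,0,0,0,0],
    [-1,0,0,0,0,0,0],
    [-1,0,0,0,0,0,0],
    [-1,0,0,0,0,0,0],
    [-1,0,0,0,0,0,0],
    [-1,0,0,0,0,0,0],
  ],
)

```text
time_s: 11.75
ee_pos: [0.4901, -0.2762, 0.1089]
eef_rot: [-3.142, 0.0, -0.04]
force: [0.2, 0.9, -1.1]
grip_width: 0.0178
grip_force: 25.0
```

Gripped squarely at 17.8 mm. Lift straight up.

Request:
move_arm(
  targets=[
    [-1,0,0,-0.4,0,0,0],
    [-1,0,0,-0.8,0,0,0],
    [-1,0,0,-1.2,0,0,0],
    [-1,0,0,-1.6,0,0,0],
    [-1,0,0,-2.1,0,0,0],
    [-1,0,0,-2.6,0,0,0],
    [-1,0,0,-2.9,0,0,0],
    [-1,0,0,-2.9,0,0,0],
    [-1,0,0,-2.9,0,0,0],
  ],
)

```text
time_s: 12.65
ee_pos: [0.49, -0.2762, 0.2532]
eef_rot: [-3.141, 0.001, -0.04]
force: [0.1, -0.7, -1.5]
grip_width: 0.0178
grip_force: 25.0
```

```bash
cat > d.py <<'E'
from h import *
np.set_printoptions(precision=4,suppress=True)
y=.168; th=.35
n=np.array([-np.sin(th)*np.cos(y),-np.sin(th)*np.sin(y),np.cos(th)])   # face normal
for c in (("top",(253.7,191.5)),): print(at_z(*c,.05))
print(tri(("scene",(317,206)),("top",(253.7,191.5))))
F=np.array([.561,.085,.050])
B=R.from_euler("z",y)*R.from_euler("y",-th)*R.from_euler("x",np.pi)
# check tool z = -n
print(B.as_matrix()[:,2],-n); e=B.as_euler("xyz"); print(e)
def tgt(h,L=.104): return tuple(F+n*(h+L))+tuple(e)
if __name__=="__main__":
    im,dd=ctrl.camera("scene"); im2,_=ctrl.camera("top")
    cv2.imwrite("pics/d.png",np.hstack([im[130:330,100:300,::-1],im2[130:330,280:480,::-1]]))
    for c in("scene","top"):
        for r in ctrl.tip_of(c,"tester_tip")[:2]: print(c,r)
    o=ctrl.get_obs(); print("pred tip",o["ee_pos"]-[0,0,.104],proj("scene",o["ee_pos"]-[0,0,.104]),proj("top",o["ee_pos"]-[0,0,.104]))
    rows(tgt(.14),tgt(.06),tgt(.015))
E
python3 d.py
```

```text
[0.5592 0.0834 0.05  ]
(array([0.5604, 0.0844, 0.0481]), np.float64(0.002117606736847743))
[ 0.3381  0.0573 -0.9394] [ 0.3381  0.0573 -0.9394]
[ 3.1416 -0.35    0.168 ]
scene {'point': [182.2, 223.9], 'score': 0.89}
top {'point': [250.3, 190.9], 'score': 0.69}
top {'point': [221.5, 193.8], 'score': 0.53}
pred tip [ 0.4899 -0.2761  0.1489] [[183.7081 224.0509]] [[389.6179 211.4709]]
t 12.85 tcp [ 0.4899 -0.2761  0.2529] [-3.141  0.001 -0.04 ] F [ 0.28  0.02 -0.12] w 0.0182 gf 25.0
[-0.507 -6.928 -0.52 ] [ 0.0354  0.3501 -0.2063]
[ 0.032 -7.041  0.983] [ 0.0354  0.3501 -0.2063]
[ 0.335 -7.104  1.828] [ 0.0354  0.3501 -0.2063]
```

View pics/d.png

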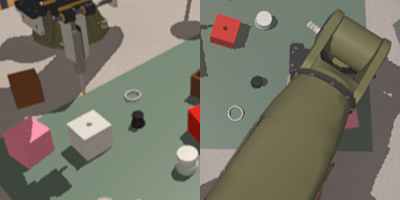

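The tester is out and held straight; its tip (scene (182,224)) matches my prediction to 1.5 px. Move to 140 mm off the face along its normal.

Request:
move_arm(
  targets=[
    [-1,-0.51,-6.93,-0.52,0.035,0.35,-0.206],
    [-1,-0.51,-6.93,-0.52,0.035,0.35,-0.206],
    [-1,-0.51,-6.93,-0.52,0.035,0.35,-0.206],
    [-1,-0.51,-6.93,-0.52,0.035,0.35,-0.206],
    [-1,-0.51,-6.93,-0.52,0.035,0.35,-0.206],
    [-1,-0.51,-6.93,-0.52,0.035,0.35,-0.206],
    [-1,-0.51,-6.93,-0.52,0.035,0.35,-0.206],
    [-1,-0.51,-6.93,-0.52,0.035,0.35,-0.206],
    [-1,-0.51,-6.93,-0.52,0.035,0.35,-0.206],
    [-1,-0.51,-6.93,-0.52,0.035,0.35,-0.206],
    [-1,-0.51,-6.93,-0.52,0.035,0.35,-0.206],
  ],
)

```text
time_s: 13.95
ee_pos: [0.4787, 0.0696, 0.2797]
eef_rot: [3.14, -0.351, 0.166]
force: [-0.3, 0.2, -1.2]
grip_width: 0.0175
grip_force: 25.0
```

```bash
sed -i 's/^F=.*/F=np.array([.560,.0845,.050])/' d.py; python3 -c "
from d import *
rows(tgt(.14),tgt(.06),tgt(.02))"
```

```text
[0.5592 0.0834 0.05  ]
(array([0.5604, 0.0844, 0.0481]), np.float64(0.002117606736847743))
[ 0.3381  0.0573 -0.9394] [ 0.3381  0.0573 -0.9394]
[ 3.1416 -0.35    0.168 ]
t 13.95 tcp [0.4787 0.0696 0.2797] [ 3.14  -0.351  0.166] F [-0.34  0.22 -1.21] w 0.0175 gf 25.0
[-0.022 -0.022  0.001] [ 0.0023 -0.0006 -0.0019]
[-0.023 -0.025  1.601] [ 0.0023 -0.0006 -0.0019]
[-0.024 -0.027  2.401] [ 0.0023 -0.0006 -0.0019]
```

Approach to 20 mm off the face and look.

Request:
move_arm(
  targets=[
    [-1,-0.02,-0.025,0.6,0,0,0],
    [-1,-0.02,-0.025,1.2,0,0,0],
    [-1,-0.02,-0.025,1.8,0,0,0],
    [-1,-0.02,-0.025,2.2,0,0,0],
    [-1,-0.02,-0.025,2.4,0,0,0],
    [-1,-0.02,-0.025,2.4,0,0,0],
    [-1,-0.02,-0.025,2.4,0,0,0],
  ],
)

```text
time_s: 14.65
ee_pos: [0.5184, 0.0783, 0.1677]
eef_rot: [3.14, -0.352, 0.167]
force: [0.3, 0.3, -0.4]
grip_width: 0.0179
grip_force: 25.0
```

```bash
cat > e.py <<'E'
from d import *
import sys
rows(tgt(.02),tgt(.005),tgt(-.005))
ims=[]
o=ctrl.get_obs(); tip=o["ee_pos"]+R.from_euler("xyz",o["eef_rot"]).apply([0,0,.104]); print("tip",tip)
for n_,sl in(("scene",np.s_[150:225,270:370]),("top",np.s_[140:215,200:300])):
    im,dd=ctrl.camera(n_); ims.append(cv2.resize(im[sl][:,:,::-1],(400,300),interpolation=2))
    print(n_,"pred tip",proj(n_,tip),"face",proj(n_,F))
    for t in("tester_tip","round_face"):
        for r in ctrl.tip_of(n_,t)[:2]: print(t,r)
cv2.imwrite(sys.argv[1],np.hstack(ims))
E
python3 e.py pics/e1.png
```

```text
[0.5592 0.0834 0.05  ]
(array([0.5604, 0.0844, 0.0481]), np.float64(0.002117606736847743))
[ 0.3381  0.0573 -0.9394] [ 0.3381  0.0573 -0.9394]
[ 3.1416 -0.35    0.168 ]
t 14.65 tcp [0.5184 0.0783 0.1677] [ 3.14  -0.352  0.167] F [ 0.33  0.28 -0.37] w 0.0179 gf 25.0
[-0.017  0.017  0.02 ] [ 0.0019 -0.0019 -0.0006]
[-0.018  0.016  0.32 ] [ 0.0019 -0.0019 -0.0006]
[-0.018  0.016  0.52 ] [ 0.0019 -0.0019 -0.0006]
tip [0.5538 0.0841 0.0701]
scene pred tip [[315.1252 198.2748]] face [[316.5536 205.3924]]
tester_tip {'point': [313.3, 198.5], 'score': 0.55}
round_face {'point': [315.1, 203.5], 'score': 0.59}
top pred tip [[252.8027 191.7511]] face [[253.3312 191.2265]]
```

View pics/e1.png

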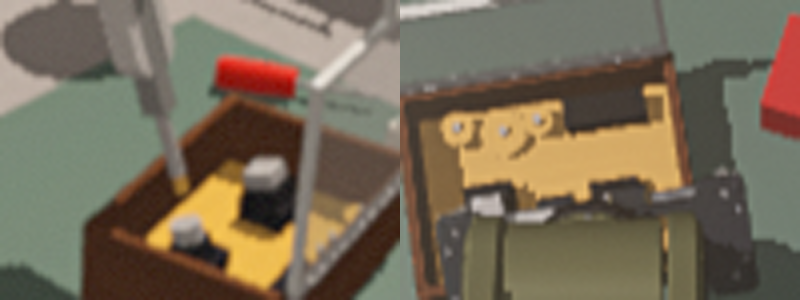

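The tip (left crop (182,192)) is lined up over the disc (187,226). Press slowly.

Request:
move_arm(
  targets=[
    [-1,-0.02,0.015,0.1,0,0,0],
    [-1,-0.02,0.015,0.2,0,0,0],
    [-1,-0.02,0.015,0.25,0,0,0],
    [-1,-0.02,0.015,0.3,0,0,0],
    [-1,-0.02,0.015,0.34,0,0,0],
    [-1,-0.02,0.015,0.34,0,0,0],
    [-1,-0.02,0.015,0.34,0,0,0],
  ],
)

```text
time_s: 15.65
ee_pos: [0.5231, 0.0789, 0.1506]
eef_rot: [3.14, -0.351, 0.168]
force: [0.2, 1.0, 0.2]
grip_width: 0.0181
grip_force: 25.0
```

Request:
move_arm(
  targets=[
    [-1,0,0,0.04,0,0,0],
    [-1,0,0,0.08,0,0,0],
    [-1,0,0,0.1,0,0,0],
    [-1,0,0,0.1,0,0,0],
    [-1,0,0,0.1,0,0,0],
  ],
)

```text
time_s: 16.15
ee_pos: [0.5249, 0.0791, 0.146]
eef_rot: [3.14, -0.351, 0.168]
force: [0.2, -0.9, 1.6]
grip_width: 0.018
grip_force: 25.0
```

```bash
cat > f.py <<'E'
from d import *
f=[]
for i in range(12): ctrl.camera("scene"); f.append(ctrl.get_obs()["force"])
f=np.array(f); print("axial",f@n, "mean",f.mean(0),(f@n).mean()); rows(tgt(-.005))
E
python3 f.py
```

```text
[0.5592 0.0834 0.05  ]
(array([0.5604, 0.0844, 0.0481]), np.float64(0.002117606736847743))
[ 0.3381  0.0573 -0.9394] [ 0.3381  0.0573 -0.9394]
[ 3.1416 -0.35    0.168 ]
axial [ 1.1773  1.1875  1.0281  0.7653  0.9231 -0.3479  1.0758  1.1784  1.2806
  1.3419 -0.0308 -0.6625] mean [0.3521 0.0231 0.9192] 0.743059853279155
t 16.75 tcp [0.5249 0.0791 0.146 ] [ 3.14  -0.351  0.168] F [1.85 0.78 0.01] w 0.0181 gf 25.0
[0.009 0.011 0.067] [ 0.0015 -0.0013  0.0002]
```

Axial force ≈ 0.7 N plus 0.8 N of pen weight, about 1.5 N: roughly 2–2.5 mm in, consistent with geometry. Press 3 mm more.

Request:
move_arm(
  targets=[
    [-1,0.01,0.01,0.02,0,0,0],
    [-1,0.01,0.01,0.04,0,0,0],
    [-1,0.01,0.01,0.06,0,0,0],
    [-1,0.01,0.01,0.06,0,0,0],
    [-1,0.01,0.01,0.06,0,0,0],
    [-1,0.01,0.01,0.06,0,0,0],
  ],
)

```text
time_s: 17.35
ee_pos: [0.5263, 0.0789, 0.1432]
eef_rot: [3.14, -0.351, 0.168]
force: [-1.8, 1.5, 1.8]
grip_width: 0.0175
grip_force: 25.0
```

```bash
python3 f.py; python3 e.py pics/e2.png|tail -8; python3 cov.py|tail -1
```

```text
[0.5592 0.0834 0.05  ]
(array([0.5604, 0.0844, 0.0481]), np.float64(0.002117606736847743))
[ 0.3381  0.0573 -0.9394] [ 0.3381  0.0573 -0.9394]
[ 3.1416 -0.35    0.168 ]
axial [1.2842 2.7106 1.5945 2.093  1.6403 2.3892 2.285  1.8756 1.6237 2.0858
 1.7307 2.5547] mean [-1.8074  0.6492  1.5065] 1.9889319995186137
t 17.95 tcp [0.5264 0.0789 0.1432] [ 3.14  -0.351  0.168] F [-1.78  1.29  2.16] w 0.0174 gf 25.0
[0.001 0.002 0.006] [ 0.0015 -0.001   0.0002]
[ 0.001  0.002 -0.194] [ 0.0015 -0.001   0.0002]
[0.001 0.002 0.006] [ 0.0015 -0.001   0.0002]
tip [0.5616 0.0847 0.0456]
scene pred tip [[316.9698 206.9662]] face [[316.5536 205.3924]]
tester_tip {'point': [315.1, 203.6], 'score': 0.67}
round_face {'point': [314.2, 209.1], 'score': 0.52}
round_face {'point': [317.4, 209.7], 'score': 0.28}
top pred tip [[253.411  191.0173]] face [[253.3312 191.2265]]
1331 [0.657 0.13  0.15 ] [0.985 0.173 0.004] angle 1.567109938562449
```

View pics/e2.png

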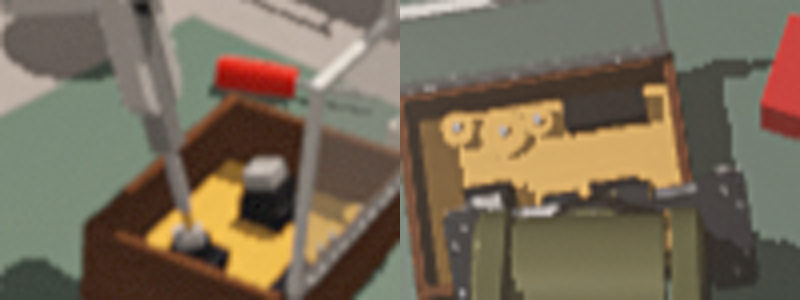

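The tip rests on the middle of the disc (left crop (187,235)), the disc is partly sunk, force ≈ 2.7 N, the cover is at 1.57. Hand in.

```bash
python3 -c "
from station import ctrl
print(ctrl.hand_in())"
```

```text
the job is handed in; nothing more can be done
None
```

I handed in the job with the cover standing at about 1.57 rad and the tester held square on the middle of the round contact, pressing at about 2.7 N, roughly half way in by my estimate; the hand-in returned no verdict.

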